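Let the wind-up shaving mirror down

ROBOT

A 6-joint arm with a two-finger parallel gripper is mounted at the origin on the work surface. World frame = base frame: x ahead of the robot, y to its left, z up, the work surface at z = 0. Lengths are in m, angles in degrees, forces in N, time in s.
With the tool pointing down it reaches from about 0.3 to 0.75 m from the base axis. Payload 8.5 kg.
Tool frame: the origin (TCP) lies between the finger pads; the fingertips stand 17 mm ahead of it and the grasp point (between the pads) lies 2 mm behind it; z points along the fingers, y is the direction in which the jaws open and shut (so a half turn about z gives the same grasp; the last joint's range is limited). The gripper opens to 85 mm and grips with 20 to 120 N. Pads are 22 mm wide; open, the fingers measure 114 mm over their backs; the gripper's body (76 mm by 85 mm) begins 54 mm behind the grasp point. The pads swing forward as they close: fully open they stand 13 mm farther back than shut.
Start: joints at [52.007, 21.807, 74.336, -0, 83.858, -12.336], TCP at [0.238, 0.496, 0.248] pointing down, gripper open.
Joint ranges: [-178.18, 178.18], [-50.72, 133.34], [12.68, 142.11], [-81.47, 261.47], [9.98, 163.14], [-165.26, 165.26]. Speed limits (degrees/s): [136.94, 136.94, 180, 180, 180, 180].

INTERFACE

Orientations are given as a 3x3 rotation matrix whose columns are the frame's x, y, z axes.
In Python, from rig import readout, eyes, env gives the robot as it stands.
- The arm moves only by the tool arm_command, never from a script. Its argument "rows" is text: rows parted by semicolons, each of 7 numbers parted by spaces: the closure, from 0 (fully open) to 1 (shut), then the shift along the tool's x, y, z in mm, then the turn, a rotation vector about the tool's x, y, z in degrees. In form: grip dx dy dz rx ry rz; .... A call has 1 to 5 rows; each row shifts and turns the commanded pose from where the row before left it, along the tool's axes as they then stand; what a row does not reach is not made up. A row lasts 1/12 s, in which the tool goes at most 41.7 mm and 7.16 degrees, less where a joint would pass 70% of its speed; a pose out of reach is approached as far as the arm can. A call with a gripper value outside its range is refused whole. The fingers move at their own pace and stop on an object; "squeeze" is the grip in N (left out, the last holds). Time passes only in rows, so rows that do not move let the fingers close. It gives the time, the measured TCP pose, the force and the opening at its end, in the units of the state.
- readout.observe(): the state, without advancing time (a new reading comes with each control period).
- eyes.get_image(name): name is "side" or "top"; returns the picture (420x560x3 uint8, red, green, blue); there is no depth.
- eyes.camera_model(name): a dict with "mtx" (3x3 intrinsics, pixels), "view" (4x4, takes a point from world to camera coordinates). Camera axes: x right, y up, looking along -z (the intrinsics and any distortion apply to the point x, -y, -z); pixel columns grow to the right and rows downward; lengths in m; the calibration is good to about 2 mm. A picture is of the moment at which its call begins. camera_model takes no time and is no camera call.
- env.close_job(): hands the job in, once; it reports no verdict.
The state is a dict: "time_s": time; "q": joint angles; "qvel": joint speeds; "joint_efforts": joint torques, N m; "position": TCP position; "tool_rot": TCP orientation; "ft_force": force on the tool from outside, world axes, zero at the start; "wrist_torque": the same for the moment, N m; "grip_width": finger opening in m.
Only numpy, scipy, OpenCV 4.12 (cv2) and the standard library are available. Lean on these libraries where they do the work, as an engineer would, in place of code of your own. Each camera call takes 0.05 s, during which the arm holds its last target. There are 200 camera calls.

TASK

Lower the shaving mirror on its winder: pull the crank's knob up so that the pawl under it lifts clear of the teeth, keep it up while you let the crank turn back slowly, over a few seconds, under the mirror's weight to its stop, then lower the knob so that the pawl drops in again, and let go. Never let the crank run away, and do not shift the ceramic shaving bowl that stands nearby.

Things in the scene. Friction and masses are not known exactly. Their poses are not given: they have to be found in the camera images.
- knob (a point): centre of the crank's upright round black knob, 24 mm wide, 30 tall; centre 87 mm above the shelf with pawl down, fingers free on all sides down to 56 mm. Knob and pawl pin below are one piece sprung down, sliding straight up in the crank's end by at most 20 mm; 11 to 18 mm of lift clears the teeth (2 to 4 N); lowered, it drops. The knob may turn in the fingers: the hand need not turn.
- hub (a point): point on the crank's vertical axis, at the knob centre's height with pawl down; knob centre 80 mm from the axis. Middle of a fixed aluminium drum, 200 mm wide, 30 tall, with five dark steel saw teeth below the dark crank arm. Own axes: z up; the column (263 mm tall) with the 124 mm round mirror stands at x 160, y 190 mm: pass above it; at the start the crank points 170 deg counterclockwise from x.
- crank (a joint): crank angle, rad: 0 at the start (wound up), growing counterclockwise seen from above as the mirror sinks, to the end stop at 1.75 (mirror right down). Pawl lifted, the mirror's weight pushes the knob towards the stop with 2.5 to 5 N; let go, it races off. Pawl down, a tooth blocks it, every 0.35 rad; past the last tooth (above 1.68) the pawl drops in at the stop.
- bowl: white ceramic shaving bowl, 110 mm across, 55 mm tall, loose on the shelf; origin at the centre of its underside. To be left alone.

How it is judged:
By the outcome, as a careful person would: the job done as asked, in the order asked, and still so for the second after the job is handed in, with the robot touching nothing.
It also fails if it takes over 45 s, if anything falls off the work surface, if the arm or the gripper's body presses on something with over 40 N, if the wrist force passes 120 N, or if a joint passes its speed limit or range.

## Working session

There is one attempt and no reset: what is moved stays moved. The work goes in short steps, Python scripts to look and compute and a tool call to move; the robot and the scene stay as the last step left them, time stands still between calls to the robot, and variables do not carry over. Pictures are saved under pics/ and viewed, about 8 in all and at most 12, crops included, and the job is handed in when it is done.

Besides the shell and the picture viewer there is one more tool, called after "Request:" as a command line: name --argument value ..., lists and objects as JSON in quotes. arm_command: Moves the arm, as the interface text tells. Its arguments: {"type":"object","properties":{"rows":{"type":"string"},"squeeze":{"type":"number"}},"required":["rows"]}

```bash
mkdir -p pics
python3 - <<'E'
from rig import readout, eyes
import cv2,json
s=readout.observe();print(s)
for n in("top","side"):
    cv2.imwrite(f"pics/{n}0.png",cv2.cvtColor(eyes.get_image(n),cv2.COLOR_RGB2BGR));print({k:v for k,v in eyes.camera_model(n).items()})
E
```

```text
{'time_s': 0.0, 'q': array([ 5.20104219e+01,  2.18438056e+01,  7.43840181e+01, -2.06466334e-03,
        8.38575585e+01, -1.23364073e+01]), 'qvel': array([-0.03419455, -0.06965916,  0.00692976,  0.09258242, -0.06614893,
        0.01666831]), 'joint_efforts': array([-1.11897145e-04, -4.48476827e+01, -2.31272507e+01, -2.65496974e-04,
        4.89872604e-03,  2.89065071e-06]), 'position': array([0.23796056, 0.49557194, 0.2476897 ]), 'tool_rot': array([[-9.01432716e-01,  4.32918317e-01, -8.89009243e-04],
       [ 4.32919137e-01,  9.01431966e-01, -1.19651502e-03],
       [ 2.83388083e-04, -1.46344689e-03, -9.99998889e-01]]), 'ft_force': array([ 0.51586153, -0.77839008, -0.43966633]), 'wrist_torque': array([ 0.00328857, -0.04672005,  0.04101492]), 'grip_width': 0.0852144209068993}
{'mtx': array([[488.17943885,   0.        , 270.80209397],
       [  0.        , 488.17943885, 198.32825197],
       [  0.        ,   0.        ,   1.        ]]), 'view': array([[ 0.01613513, -0.99954397, -0.02552482, -0.064917  ],
       [ 0.98599985,  0.01166882,  0.16633741, -0.66037576],
       [-0.16596371, -0.02785135,  0.98573848, -0.63457884],
       [ 0.        ,  0.        ,  0.        ,  1.        ]])}
{'mtx': array([[511.6447171 ,   0.        , 286.73180674],
       [  0.        , 511.6447171 , 216.60749751],
       [  0.        ,   0.        ,   1.        ]]), 'view': array([[ 0.70606616, -0.7080324 ,  0.01267664, -0.50516193],
       [ 0.5412906 ,  0.55115655,  0.63500468, -0.35761911],
       [-0.45659071, -0.44149357,  0.77240427, -0.49998308],
       [ 0.        ,  0.        ,  0.        ,  1.        ]])}
```

View pics/top0.png

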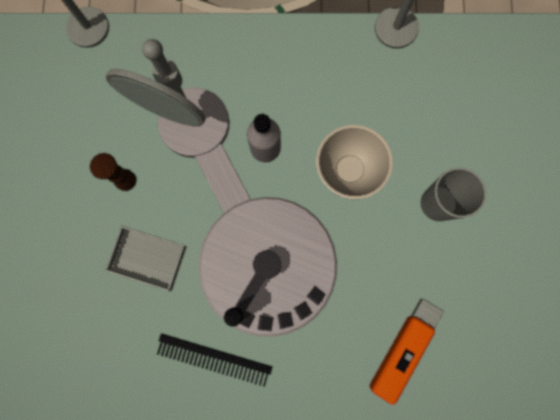

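View pics/side0.png

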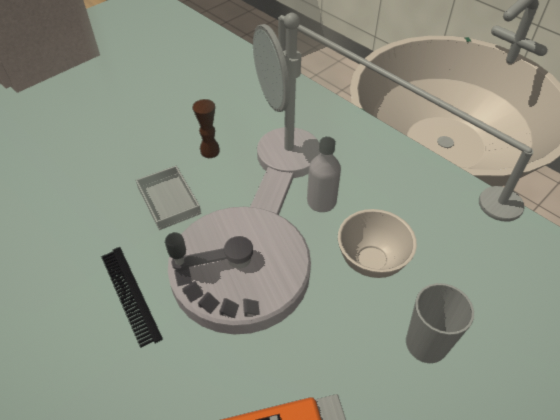

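The top view shows the knob at about (233,317), the hub at (267,264), the teeth running counterclockwise to (316,295) and the bowl at (354,162). In the side view the knob is at about (176,246), and the mirror column is far behind the drum as seen from the robot.

```bash
cat > h.py <<'E'
import numpy as np,cv2
from rig import eyes
def ray(n,p):
    c=eyes.camera_model(n);V=c["view"];d=np.linalg.inv(c["mtx"])@[p[0],p[1],1];d=V[:3,:3].T@(d*[1,-1,-1]);return -V[:3,:3].T@V[:3,3],d
def onplane(n,p,z):
    o,d=ray(n,p);return o+d*(z-o[2])/d[2]
def tri(p,q):
    a,d=ray("top",p);b,e=ray("side",q);t=np.linalg.lstsq(np.c_[d,-e],b-a,rcond=None)[0]
    P,Q=a+d*t[0],b+e*t[1];return (P+Q)/2,np.linalg.norm(P-Q)
def proj(n,P):
    c=eyes.camera_model(n);X=(c["view"]@[*P,1])[:3]*[1,-1,-1];u=c["mtx"]@X;return u[:2]/u[2]
E
python3 - <<'E'
from h import *
T=cv2.imread("pics/top0.png");S=cv2.imread("pics/side0.png")
def blobs(I,thr,box,k):
    x0,y0,x1,y1=box;m=(I.max(2)<thr).astype(np.uint8);z=m*0;z[y0:y1,x0:x1]=m[y0:y1,x0:x1]
    z=cv2.morphologyEx(z,cv2.MORPH_OPEN,cv2.getStructuringElement(2,(k,k)))
    for c in cv2.findContours(z,0,2)[0]: print(thr,cv2.minEnclosingCircle(c),cv2.boundingRect(c))
for t in(25,40,60): blobs(T,t,(215,240,290,335),9)
print("side")
for t in(25,40,60): blobs(S,t,(155,225,260,275),9)
# drum: fit ellipse of pinkish region top rim
g=T.astype(int);m=((g[:,:,2]-g[:,:,1])>-3).astype(np.uint8);m[:195]=0;m[340:]=0;m[:,:190]=0;m[:,345:]=0
c=max(cv2.findContours(m,0,1)[0],key=cv2.contourArea);e=cv2.fitEllipse(cv2.convexHull(c));print(e,onplane("top",e[0],.03),onplane("top",e[0],.015))
big=np.hstack([cv2.resize(T[240:340,200:300],(400,400),interpolation=2),cv2.resize(S[215:315,145:245],(400,400),interpolation=2)])
cv2.imwrite("pics/crop.png",cv2.convertScaleAbs(big,alpha=1.8))
E
```

```text
25 ((235.61764526367188, 313.5), 8.747321128845215) (227, 307, 18, 16)
40 ((285.0, 318.0), 4.242740631103516) (281, 314, 9, 9)
40 ((237.5, 312.5), 14.30044937133789) (225, 300, 24, 26)
60 ((265.5, 322.5), 7.106435298919678) (260, 316, 12, 14)
60 ((284.5, 319.5), 6.5193023681640625) (280, 313, 10, 14)
60 ((251.0, 288.0), 42.72011947631836) (225, 250, 56, 76)
side
60 ((186.0, 265.5), 9.013978004455566) (180, 257, 13, 18)
60 ((175.5, 246.5), 12.349188804626465) (166, 235, 19, 24)
((265.5357666015625, 264.1074523925781), (136.8081817626953, 147.6096649169922), 146.36944580078125) [ 0.56985462 -0.04897825  0.03      ] [ 0.57034474 -0.04842667  0.015     ]
```

View pics/crop.png

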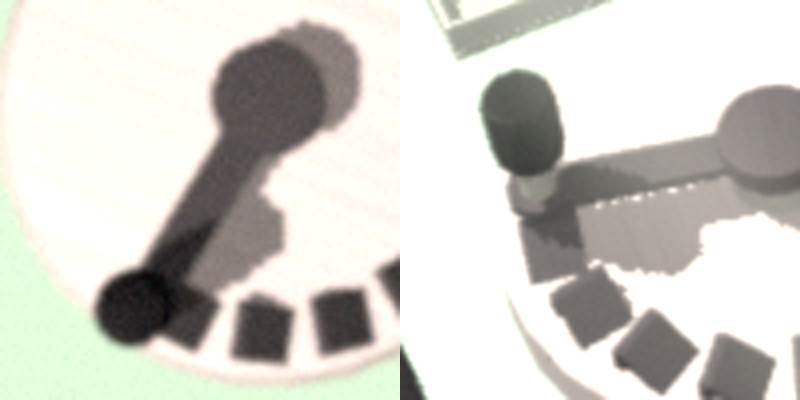

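The enlarged crop shows the knob centred at about (233,316.5) in the top view and (175.4,245.2) in the side view. The pawl sits beside the first tooth.

Run:
```python
from h import *
from scipy.optimize import least_squares
print(tri((232.8,316.5),(175.2,245.2)))
K1=onplane("top",(232.8,316.5),.098);K2=onplane("side",(175.2,245.2),.087);print(K1,K2)
print("knob sil",[proj("top",[*K1[:2],z]) for z in(.072,.087,.102)])
# drum centre from top rim points: scan pink/green boundary
T=cv2.imread("pics/top0.png").astype(int);d=cv2.GaussianBlur((T[:,:,1]-T[:,:,2]).astype(np.float32),(5,5),0)
P=[]
for a in np.radians(np.arange(0,360,4)):
    r=np.arange(45,85,.5);x=267.5+r*np.cos(a);y=265.5+r*np.sin(a)
    v=cv2.remap(d,x.astype(np.float32)[None],y.astype(np.float32)[None],1)[0];i=np.argmax(np.diff(cv2.blur(v[None],(5,1))[0]));P.append(onplane("top",(x[i],y[i]),.03)[:2])
P=np.array(P)
f=least_squares(lambda p:np.hypot(*(P-p[:2]).T)-p[2],[.57,-.05,.1],loss="soft_l1",f_scale=.002);print("drum",f.x)
for z in (.05,.06,.07):print("hubcap",onplane("top",(267.0,264.2),z))
h=f.x[:2]; v=K1[:2]-h;print("r",np.hypot(*v),"ang",np.degrees(np.arctan2(v[1],v[0])))
```

```text
(array([ 0.50049553, -0.01018068,  0.08757302]), np.float64(0.0007458564618872751))
[ 0.50093991 -0.01101426  0.098     ] [ 0.50097931 -0.01002053  0.087     ]
knob sil [array([234.80783963, 315.08086307]), array([233.66935556, 315.88554128]), array([232.47629317, 316.72879532])]
drum [ 0.56867999 -0.05131787  0.09819465]
hubcap [ 0.56910476 -0.05175144  0.05      ]
hubcap [ 0.56877943 -0.05208936  0.06      ]
hubcap [ 0.56845409 -0.05242728  0.07      ]
r 0.07882321143472112 ang 149.24843413092094
```

Request:
arm_command --rows "0 0 0 0 0 0 -5.14; 0 0 0 0 0 0 -5.14; 0 0 0 0 0 0 -5.14; 0 0 0 0 0 0 -5.14; 0 0 0 0 0 0 -5.14"

```text
time_s: 0.52
position: [0.238, 0.4956, 0.2479]
tool_rot: [[-1.0, -0.005, -0.001], [-0.005, 1.0, -0.001], [0.001, -0.001, -1.0]]
ft_force: [-0.7, -0.8, 0.0]
grip_width: 0.0851
```

Request:
arm_command --rows "0 -17 -33 0 0 0 0; 0 -17 -33 0 0 0 0; 0 -17 -33 0 0 0 0; 0 -17 -33 0 0 0 0; 0 -17 -33 0 0 0 0"

```text
time_s: 0.93
position: [0.3234, 0.3292, 0.2481]
tool_rot: [[-1.0, -0.001, -0.0], [-0.001, 1.0, -0.0], [0.0, -0.0, -1.0]]
ft_force: [1.0, 1.0, 0.2]
grip_width: 0.0853
```

Request:
arm_command --rows "0 -17 -33 0 0 0 0; 0 -17 -33 0 0 0 0; 0 -17 -33 0 0 0 0; 0 -17 -33 0 0 0 0; 0 -17 -33 0 0 0 0"

```text
time_s: 1.35
position: [0.4087, 0.1641, 0.2482]
tool_rot: [[-1.0, -0.001, -0.0], [-0.001, 1.0, -0.0], [0.0, -0.0, -1.0]]
ft_force: [-0.2, 1.1, 0.1]
grip_width: 0.0856
```

Request:
arm_command --rows "0 -17 -33 0 0 0 0; 0 -17 -33 0 0 0 0; 0 -17 -33 0 0 0 0; 0 0 0 0 0 0 0; 0 0 0 0 0 0 0"

```text
time_s: 1.77
position: [0.4599, 0.0655, 0.2478]
tool_rot: [[-1.0, 0.003, -0.001], [0.003, 1.0, 0.0], [0.001, 0.0, -1.0]]
ft_force: [0.1, 0.3, -0.3]
grip_width: 0.0857
```

Request:
arm_command --rows "0 -13.6 -25.4 0 0 0 0; 0 -13.6 -25.4 10 0 0 0; 0 -13.6 -25.3 25 0 0 0; 0 0 0 30 0 0 0; 0 0 0 30 0 0 0"

```text
time_s: 2.18
position: [0.5004, -0.0091, 0.1523]
tool_rot: [[-1.0, -0.0, 0.001], [-0.0, 1.0, -0.0], [-0.001, -0.0, -1.0]]
ft_force: [-0.5, 1.1, -0.3]
grip_width: 0.0855
```

```bash
python3 - <<'E'
from h import *
from rig import readout
p=readout.observe()["position"];print(p)
for n in("side","top"):
    I=cv2.cvtColor(eyes.get_image(n),cv2.COLOR_RGB2BGR);cv2.imwrite(f"pics/{n}1.png",I)
E
python3 -c "
import cv2,numpy as np
a=cv2.imread('pics/side1.png')[150:350,80:330];b=cv2.imread('pics/top1.png')[200:400,130:380]
cv2.imwrite('pics/c1.png',cv2.convertScaleAbs(cv2.resize(np.hstack([a,b]),(800,320)),alpha=1.5))"
```

```text
[ 0.50041118 -0.00909039  0.15226685]
```

View pics/c1.png

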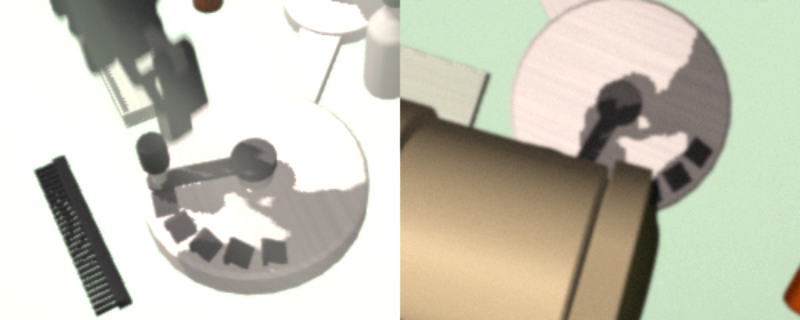

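The right finger is in front of the knob and the other is behind it, so the descent looks clear.

Request:
arm_command --rows "0 0 0 20 0 0 0; 0 0 0 20 0 0 0; 0 0 0 15 0 0 0; 0 0 0 12 0 0 0; 0 0 0 0 0 0 0" --squeeze 40

```text
time_s: 2.7
position: [0.4999, -0.008, 0.0861]
tool_rot: [[-1.0, -0.002, -0.002], [-0.002, 1.0, 0.001], [0.002, 0.001, -1.0]]
ft_force: [-0.7, 0.3, 0.1]
grip_width: 0.0854
```

Request:
arm_command --rows "0.4 0 0 0 0 0 0; 0.6 0 0 0 0 0 0; 0.7 0 0 0 0 0 0; 0.8 0 0 0 0 0 0; 1 0 0 0 0 0 0"

```text
time_s: 3.12
position: [0.5005, -0.0091, 0.087]
tool_rot: [[-1.0, -0.001, 0.001], [-0.001, 1.0, -0.0], [-0.001, -0.0, -1.0]]
ft_force: [0.5, 0.5, 0.2]
grip_width: 0.0259
```

Request:
arm_command --rows "1 0 0 0 0 0 0; 1 0 0 0 0 0 0; 1 0 0 0 0 0 0; 1 0 0 0 0 0 0; 1 0 0 0 0 0 0"

```text
time_s: 3.53
position: [0.5006, -0.0095, 0.0869]
tool_rot: [[-1.0, -0.001, 0.001], [-0.001, 1.0, -0.001], [-0.001, -0.001, -1.0]]
ft_force: [-1.7, -2.7, 6.3]
grip_width: 0.0224
```

Run:
```python
from h import *
from rig import readout
s=readout.observe();print(s["time_s"],s["position"],s["ft_force"],s["wrist_torque"],s["grip_width"])
a=cv2.cvtColor(eyes.get_image("side"),cv2.COLOR_RGB2BGR)[150:350,80:330]
cv2.imwrite("pics/c2.png",cv2.convertScaleAbs(cv2.resize(a,(750,600)),alpha=1.6))
```

```text
3.5333 [ 0.50057599 -0.00954135  0.08692426] [-1.72383833 -2.65973314  6.30891833] [-0.34855418  0.21396882  0.05933668] 0.022441742165438747
```

View pics/c2.png

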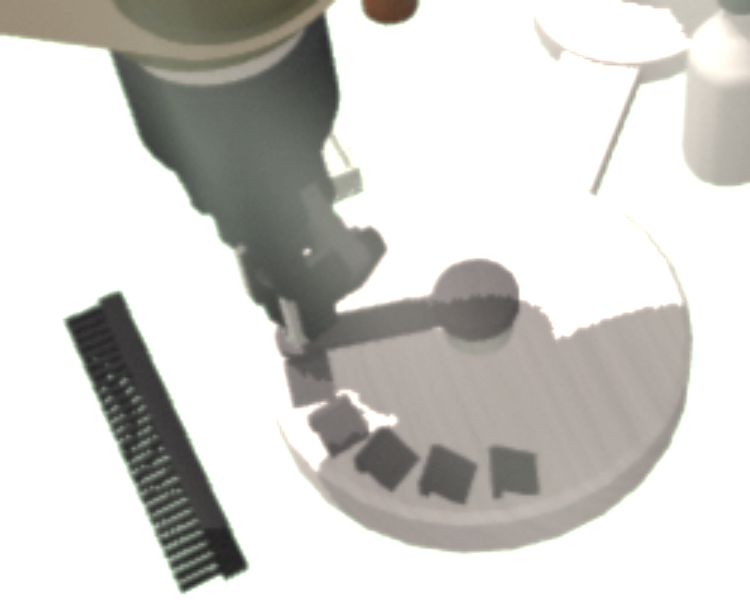

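Request:
arm_command --rows "1 0 0 -2 0 0 0; 1 0 0 -2 0 0 0; 1 0 0 -2 0 0 0; 1 0 0 -2 0 0 0; 1 0 0 0 0 0 0"

```text
time_s: 4.0
position: [0.5006, -0.0094, 0.0947]
tool_rot: [[-1.0, -0.001, 0.001], [-0.001, 1.0, -0.001], [-0.001, -0.001, -1.0]]
ft_force: [1.9, -4.7, -2.0]
grip_width: 0.0226
```

Request:
arm_command --rows "1 0 0 -2 0 0 0; 1 0 0 -2 0 0 0; 1 0 0 -2 0 0 0; 1 0 0 -0.5 0 0 0; 1 0 0 0 0 0 0"

```text
time_s: 4.42
position: [0.5006, -0.0094, 0.101]
tool_rot: [[-1.0, -0.001, 0.001], [-0.001, 1.0, -0.001], [-0.001, -0.001, -1.0]]
ft_force: [2.4, -4.8, -2.6]
grip_width: 0.0229
```

Run:
```python
from h import *
from rig import readout
a=cv2.cvtColor(eyes.get_image("side"),cv2.COLOR_RGB2BGR)[150:350,80:330]
s=readout.observe();print(s["time_s"],s["position"],s["ft_force"],s["wrist_torque"],s["grip_width"])
cv2.imwrite("pics/c3.png",cv2.convertScaleAbs(cv2.resize(a,(750,600)),alpha=1.6))
h=np.array([.5687,-.0517])
v=s["position"][:2]-h;print(np.hypot(*v),np.degrees(np.arctan2(v[1],v[0])))
```

```text
4.4667 [ 0.50054524 -0.00941774  0.10088515] [ 1.33362266 -4.9837957  -1.28637523] [-0.86083297 -0.35124121  0.02035201] 0.02268413370067667
0.08020512102419507 148.18511188062539
```

View pics/c3.png

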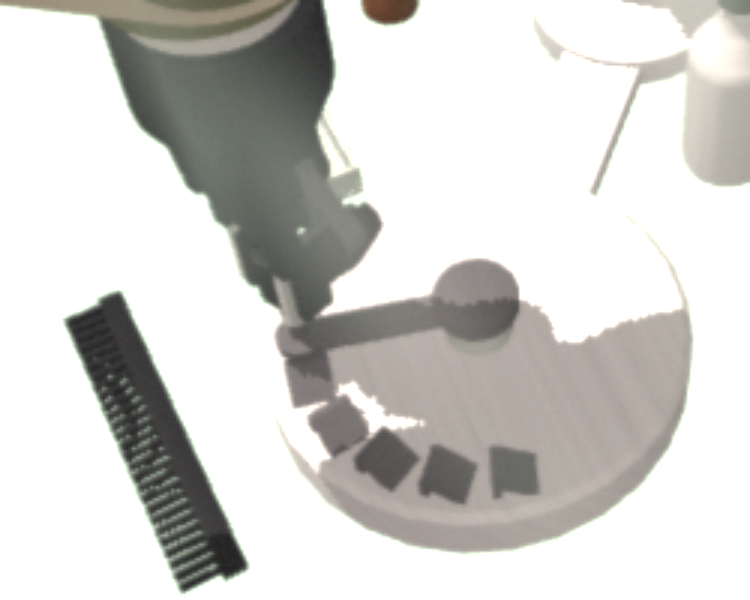

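The knob, with the pin bare under it, has come up about 14 mm. The spring pulls down and the tangential pull of about 5 N is held. Next I work out the arc.

```bash
python3 -c "
import numpy as np
a=np.radians(148.5+np.linspace(0,100.3,13));p=80*np.c_[np.cos(a),np.sin(a)]
d=np.diff(p,axis=0)/5
for i in range(12):print(i,np.degrees(a[i+1]).round(1),'row tool x %.2f y %.2f'%(-d[i,0],d[i,1]),'end',(p[i+1]+[568.7,-51.2]).round(1))"
```

```text
0 156.9 row tool x 1.07 y -2.07 end [495.1 -19.8]
1 165.2 row tool x 0.76 y -2.21 end [491.3 -30.8]
2 173.6 row tool x 0.43 y -2.29 end [489.2 -42.2]
3 181.9 row tool x 0.09 y -2.33 end [488.7 -53.9]
4 190.3 row tool x -0.25 y -2.32 end [490.  -65.5]
5 198.6 row tool x -0.58 y -2.26 end [492.9 -76.8]
6 207.0 row tool x -0.90 y -2.15 end [497.4 -87.5]
7 215.4 row tool x -1.21 y -1.99 end [503.5 -97.5]
8 223.7 row tool x -1.48 y -1.80 end [ 510.9 -106.5]
9 232.1 row tool x -1.73 y -1.56 end [ 519.5 -114.3]
10 240.4 row tool x -1.94 y -1.30 end [ 529.2 -120.8]
11 248.8 row tool x -2.11 y -1.00 end [ 539.8 -125.8]
```

Request:
arm_command --rows "1 1.1 -2.0 0 0 0 0; 1 1.1 -2.1 0 0 0 0; 1 1.1 -2.1 0 0 0 0; 1 1.0 -2.1 0 0 0 0; 1 1.0 -2.1 0 0 0 0"

```text
time_s: 4.88
position: [0.4944, -0.0193, 0.1006]
tool_rot: [[-1.0, -0.001, -0.001], [-0.001, 1.0, 0.001], [0.001, 0.001, -1.0]]
ft_force: [-0.2, 2.0, -2.9]
grip_width: 0.0229
```

Request:
arm_command --rows "1 0.9 -2.2 0 0 0 0; 1 0.8 -2.2 0 0 0 0; 1 0.75 -2.2 0 0 0 0; 1 0.7 -2.2 0 0 0 0; 1 0.65 -2.2 0 0 0 0"

```text
time_s: 5.3
position: [0.4894, -0.03, 0.1002]
tool_rot: [[-1.0, -0.001, -0.005], [-0.001, 1.0, 0.002], [0.005, 0.002, -1.0]]
ft_force: [-4.7, 3.9, -1.9]
grip_width: 0.0225
```

Run:
```python
from h import *
from rig import readout
a=cv2.cvtColor(eyes.get_image("side"),cv2.COLOR_RGB2BGR)[150:350,80:330]
s=readout.observe();print(s["time_s"],s["position"],s["ft_force"],s["wrist_torque"],s["grip_width"])
cv2.imwrite("pics/c4.png",cv2.convertScaleAbs(cv2.resize(a,(750,600)),alpha=1.6))
```

```text
5.35 [ 0.48930814 -0.03025597  0.10018029] [-5.43530899  4.64291094 -1.734137  ] [0.84799113 0.85892976 0.6334499 ] 0.022727583525130737
```

View pics/c4.png

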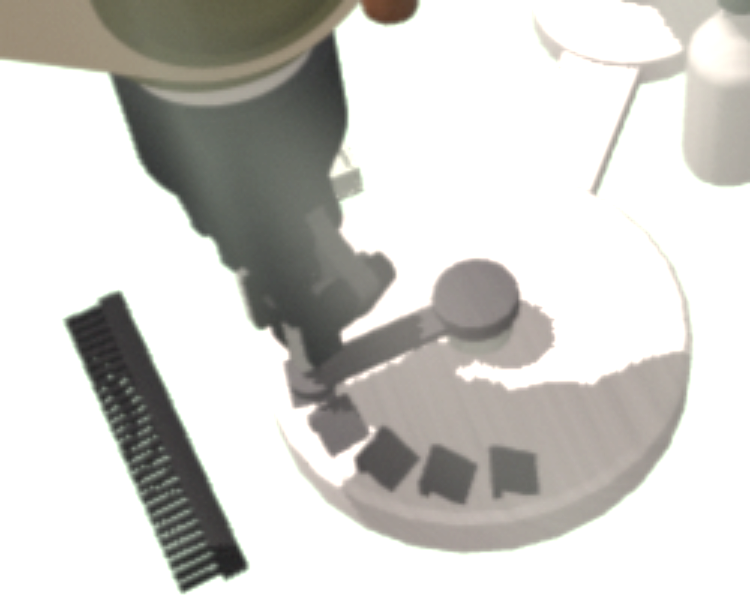

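The crank follows the hand, with its tip at about (315,380). The fingers feel a drag from the knob turning in them (0.6 N m) and a small outward radial force. I shift the path slightly outward, raise it a bit and go on.

Request:
arm_command --rows "1 0.9 -2.3 -0.3 0 0 0; 1 0.9 -2.3 -0.3 0 0 0; 1 0.8 -2.3 -0.3 0 0 0; 1 0.7 -2.3 -0.1 0 0 0; 1 0.6 -2.3 0 0 0 0" --squeeze 35

```text
time_s: 5.77
position: [0.4863, -0.0418, 0.1015]
tool_rot: [[-1.0, -0.001, -0.002], [-0.001, 1.0, 0.001], [0.002, 0.001, -1.0]]
ft_force: [-2.8, 3.9, -3.0]
grip_width: 0.0228
```

Request:
arm_command --rows "1 0.3 -2.3 0 0 0 0; 1 0.2 -2.3 0 0 0 0; 1 0.1 -2.3 0 0 0 0; 1 0 -2.3 0 0 0 0; 1 -0.1 -2.3 0 0 0 0"

```text
time_s: 6.18
position: [0.4845, -0.0531, 0.101]
tool_rot: [[-1.0, -0.001, -0.006], [-0.001, 1.0, 0.002], [0.006, 0.002, -1.0]]
ft_force: [-9.3, 4.1, -3.3]
grip_width: 0.0231
```

Run:
```python
from rig import readout
s=readout.observe();print(s["time_s"],s["position"],s["ft_force"],s["wrist_torque"],s["grip_width"])
```

```text
6.1833 [ 0.48450406 -0.05313395  0.10103778] [-9.26193115  4.10339036 -3.29555832] [0.57266639 1.4396022  0.54664425] 0.023099825078399715
```

A mild outward force remains: the knob drags the harder-pressed pad along as it turns. A lighter squeeze of 22 N balances that drag against the mirror's weight, and I ease the path inward.

Request:
arm_command --rows "1 -0.5 -2.2 -0.1 0 0 0; 1 -0.6 -2.2 -0.1 0 0 0; 1 -0.6 -2.2 -0.1 0 0 0; 1 -0.7 -2.2 0 0 0 0; 1 -0.8 -2.2 0 0 0 0" --squeeze 22

```text
time_s: 6.6
position: [0.4873, -0.0645, 0.1012]
tool_rot: [[-1.0, -0.001, -0.008], [-0.001, 1.0, 0.001], [0.008, 0.001, -1.0]]
ft_force: [-12.2, -0.8, -2.8]
grip_width: 0.023
```

Run:
```python
from h import *
from rig import readout
a=cv2.cvtColor(eyes.get_image("side"),cv2.COLOR_RGB2BGR)[150:350,80:330]
s=readout.observe();print(s["time_s"],s["position"],s["ft_force"],s["wrist_torque"],s["grip_width"])
cv2.imwrite("pics/c5.png",cv2.convertScaleAbs(cv2.resize(a,(750,600)),alpha=1.6))
```

```text
6.65 [ 0.48729814 -0.06486932  0.10117124] [-11.69340445  -1.5343472   -2.77670833] [-0.04387596  1.82315826  0.43180778] 0.0227300815000153
```

View pics/c5.png

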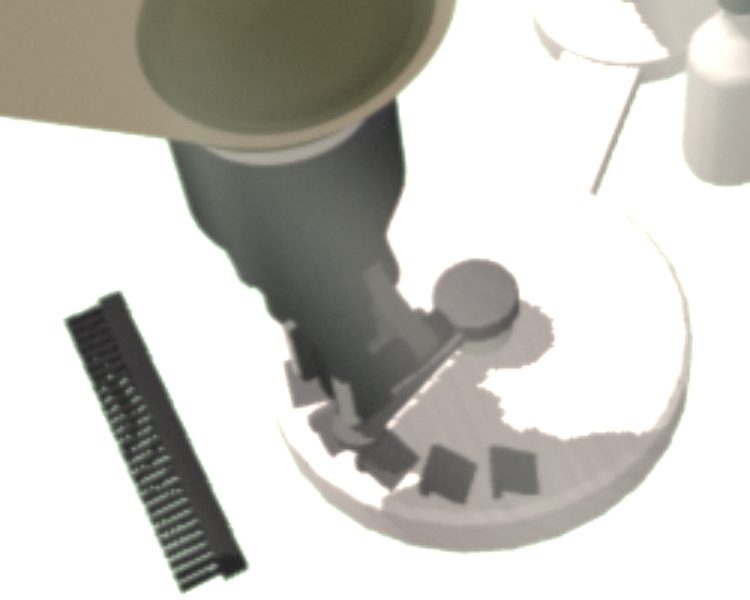

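The crank has passed the second tooth, with its tip at about (355,432) in the crop. I check where the knob axis really is.

Run:
```python
from h import *
f=lambda x,y:(x/3+80-.3,y/3+150-.3)
for z in(.04,.045,.05):
    print(z,"hub",onplane("side",f(476,300),z+.012).round(4),"tip now",onplane("side",f(355,430),z).round(4),"tip c4",onplane("side",f(314,380),z).round(4),"tip c3",onplane("side",f(296,340),z).round(4))
```

```text
0.04 hub [ 0.5692 -0.0519  0.052 ] tip now [ 0.4909 -0.06    0.04  ] tip c4 [ 0.4941 -0.0271  0.04  ] tip c3 [ 0.5015 -0.0044  0.04  ]
0.045 hub [ 0.567  -0.0548  0.057 ] tip now [ 0.4894 -0.0628  0.045 ] tip c4 [ 0.4926 -0.0302  0.045 ] tip c3 [ 0.5    -0.0076  0.045 ]
0.05 hub [ 0.5649 -0.0577  0.062 ] tip now [ 0.488  -0.0655  0.05  ] tip c4 [ 0.4911 -0.0332  0.05  ] tip c3 [ 0.4984 -0.0109  0.05  ]
```

Request:
arm_command --rows "1 -0.2 -2.3 0 0 0 0; 1 -0.3 -2.3 0 0 0 0; 1 -0.4 -2.3 0 0 0 0; 1 -0.5 -2.3 0 0 0 0; 1 -0.6 -2.2 -0.1 0 0 0"

```text
time_s: 7.07
position: [0.491, -0.076, 0.1018]
tool_rot: [[-1.0, -0.001, -0.003], [-0.001, 1.0, 0.001], [0.003, 0.001, -1.0]]
ft_force: [-4.2, 2.9, -2.0]
grip_width: 0.0228
```

Request:
arm_command --rows "1 -0.7 -2.2 0 0 0 0; 1 -0.8 -2.2 0 0 0 0; 1 -0.9 -2.2 0 0 0 0; 1 -0.9 -2.1 0 0 0 0; 1 -1 -2.1 -0.1 0 0 0"

```text
time_s: 7.48
position: [0.497, -0.087, 0.1025]
tool_rot: [[-1.0, -0.001, 0.002], [-0.001, 1.0, -0.0], [-0.002, -0.0, -1.0]]
ft_force: [0.1, 2.7, -2.3]
grip_width: 0.0227
```

Run:
```python
from rig import readout
import numpy as np
s=readout.observe();print(s["time_s"],s["position"],s["ft_force"],s["wrist_torque"],s["grip_width"])
v=s["position"][:2]-[.5685,-.052];print(np.hypot(*v),np.degrees(np.arctan2(v[1],v[0]))%360)
```

```text
7.4833 [ 0.49703242 -0.08697683  0.10250659] [ 0.08290008  2.69349587 -2.34676554] [0.62874671 0.02470276 0.53980187] 0.022730413856164502
0.07956754030924981 206.07751087283307
```

Request:
arm_command --rows "1 -1.1 -2.1 0 0 0 0; 1 -1.1 -2.0 0 0 0 0; 1 -1.2 -2.0 0 0 0 0; 1 -1.3 -2.0 0 0 0 0; 1 -1.3 -1.9 0 0 0 0"

```text
time_s: 7.9
position: [0.5023, -0.0968, 0.1022]
tool_rot: [[-1.0, -0.001, -0.0], [-0.001, 1.0, 0.0], [0.0, 0.0, -1.0]]
ft_force: [1.5, 2.8, -2.8]
grip_width: 0.0228
```

Request:
arm_command --rows "1 -1.4 -1.9 0 0 0 0; 1 -1.4 -1.8 0 0 0 0; 1 -1.5 -1.8 0 0 0 0; 1 -1.5 -1.8 0 0 0 0; 1 -1.6 -1.7 0 0 0 0"

```text
time_s: 8.32
position: [0.5104, -0.1059, 0.1025]
tool_rot: [[-1.0, -0.0, 0.001], [-0.0, 1.0, 0.0], [-0.001, 0.0, -1.0]]
ft_force: [-1.8, 4.5, -2.8]
grip_width: 0.0232
```

Run:
```python
from rig import readout
import numpy as np
s=readout.observe();print(s["time_s"],s["position"],s["ft_force"],s["wrist_torque"],s["grip_width"])
v=s["position"][:2]-[.5685,-.052];print(np.hypot(*v),np.degrees(np.arctan2(v[1],v[0]))%360)
```

```text
8.3167 [ 0.51043898 -0.10591023  0.10251856] [-1.7972806   4.54083684 -2.79837674] [0.84774982 0.1418006  0.60330644] 0.023160537382724722
0.07923001196467848 222.87701001070565
```

Request:
arm_command --rows "1 -1.6 -1.7 0 0 0 0; 1 -1.7 -1.6 0 0 0 0; 1 -1.7 -1.6 0 0 0 0; 1 -1.7 -1.5 0 0 0 0; 1 -1.8 -1.5 0 0 0 0"

```text
time_s: 8.73
position: [0.5193, -0.1136, 0.1026]
tool_rot: [[-1.0, -0.0, 0.002], [-0.0, 1.0, 0.0], [-0.002, 0.0, -1.0]]
ft_force: [1.0, 4.7, -2.7]
grip_width: 0.0229
```

Request:
arm_command --rows "1 -1.8 -1.4 0 0 0 0; 1 -1.9 -1.4 0 0 0 0; 1 -1.9 -1.3 0 0 0 0; 1 -2.0 -1.3 0 0 0 0; 1 -2.0 -1.2 0 0 0 0"

```text
time_s: 9.15
position: [0.5281, -0.1201, 0.1023]
tool_rot: [[-1.0, -0.001, -0.0], [-0.001, 1.0, 0.001], [0.0, 0.001, -1.0]]
ft_force: [-3.4, 6.4, -2.2]
grip_width: 0.0226
```

Run:
```python
from rig import readout
from h import *
a=cv2.cvtColor(eyes.get_image("side"),cv2.COLOR_RGB2BGR)[150:350,80:330]
cv2.imwrite("pics/c6.png",cv2.convertScaleAbs(cv2.resize(a,(750,600)),alpha=1.6))
s=readout.observe();print(s["time_s"],s["position"],s["ft_force"],s["wrist_torque"],s["grip_width"])
v=s["position"][:2]-[.5685,-.052];print(np.hypot(*v),np.degrees(np.arctan2(v[1],v[0]))%360)
```

```text
9.2 [ 0.52838134 -0.12042123  0.10229484] [-0.19758474  4.41501586 -2.59195469] [0.72930636 0.04617912 0.58019186] 0.02249092901999259
0.0793156507996226 239.61485154476057
```

View pics/c6.png

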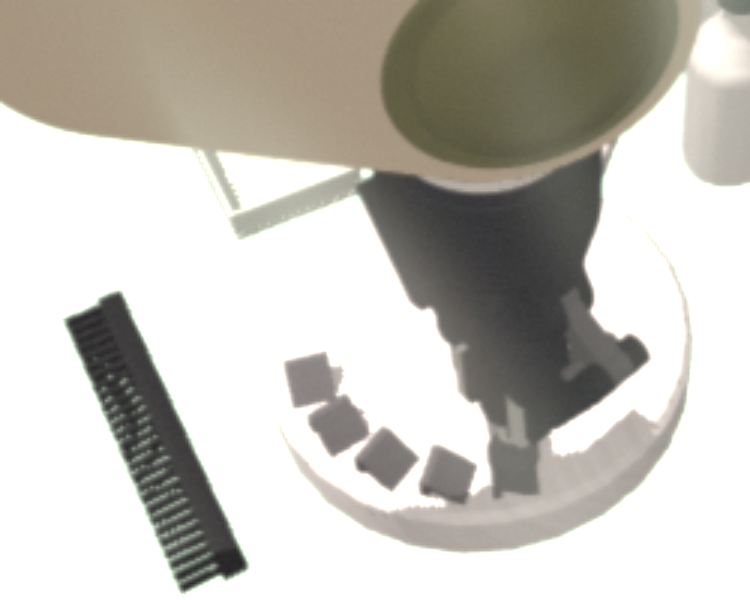

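The pawl is just over the last tooth, with about 9° left to the stop. I continue until the stop is felt.

Request:
arm_command --rows "1 -2.0 -1.15 0 0 0 0; 1 -2.0 -1.1 0 0 0 0; 1 -2.1 -1.0 0 0 0 0; 1 -2.1 -1.0 0 0 0 0; 1 -2.1 -0.9 0 0 0 0"

```text
time_s: 9.62
position: [0.5386, -0.125, 0.1023]
tool_rot: [[-1.0, -0.0, 0.0], [-0.0, 1.0, 0.001], [-0.0, 0.001, -1.0]]
ft_force: [-1.1, 7.5, -2.1]
grip_width: 0.0228
```

Request:
arm_command --rows "1 -1.5 -0.6 0 0 0 0; 1 -1.5 -0.6 0 0 0 0; 1 -1.0 -0.4 0 0 0 0; 1 0 0 0 0 0 0; 1 0 0 0 0 0 0"

```text
time_s: 10.03
position: [0.5412, -0.1259, 0.1017]
tool_rot: [[-1.0, -0.001, -0.003], [-0.001, 1.0, 0.003], [0.003, 0.003, -1.0]]
ft_force: [-5.0, 8.3, -3.0]
grip_width: 0.0226
```

Run:
```python
from rig import readout
import numpy as np
s=readout.observe();print(s["time_s"],s["position"],s["ft_force"],s["wrist_torque"],s["grip_width"])
v=s["position"][:2]-[.5685,-.052];print(np.hypot(*v),np.degrees(np.arctan2(v[1],v[0]))%360)
```

```text
10.0333 [ 0.54115968 -0.12591263  0.10171545] [-4.96777749  8.27751394 -3.02987072] [1.34620476 0.69285145 0.41350565] 0.0226474335083665
0.0788071648355677 249.7005400062116
```

Request:
arm_command --rows "1 -1.0 -0.4 0 0 0 0; 1 -1.0 -0.4 0 0 0 0; 1 0 0 0 0 0 0; 1 0 0 0 0 0 0"

```text
time_s: 10.37
position: [0.5417, -0.126, 0.1011]
tool_rot: [[-1.0, -0.001, -0.007], [-0.001, 1.0, 0.004], [0.007, 0.004, -1.0]]
ft_force: [-10.8, 9.9, -3.1]
grip_width: 0.0227
```

At the stop: a 2.2 mm further command moved it 0.5 mm, with the force rising. Now I lower the knob.

Request:
arm_command --rows "1 0 0 2.5 0 0 0; 1 0 0 2.5 0 0 0; 1 0 0 2.5 0 0 0; 1 0 0 2.5 0 0 0; 1 0 0 2 0 0 0"

```text
time_s: 10.78
position: [0.5416, -0.126, 0.0891]
tool_rot: [[-1.0, -0.001, -0.007], [-0.001, 1.0, 0.004], [0.007, 0.004, -1.0]]
ft_force: [-10.0, 9.7, -1.9]
grip_width: 0.0231
```

Request:
arm_command --rows "1 0 0 1.5 0 0 0; 1 0 0 1 0 0 0; 1 0 0 0 0 0 0; 1 0 0 0 0 0 0"

```text
time_s: 11.12
position: [0.5417, -0.1261, 0.0875]
tool_rot: [[-1.0, -0.001, -0.007], [-0.001, 1.0, 0.004], [0.007, 0.004, -1.0]]
ft_force: [-12.1, 10.4, 4.7]
grip_width: 0.0228
```

Run:
```python
from rig import readout
import numpy as np
s=readout.observe();print(s["time_s"],s["position"],s["ft_force"],s["wrist_torque"],s["grip_width"])
v=s["position"][:2]-[.5685,-.052];print(np.hypot(*v),np.degrees(np.arctan2(v[1],v[0]))%360)
```

```text
11.1167 [ 0.54170956 -0.12608492  0.08745085] [-12.08544988  10.375262     4.65640281] [1.75919792 1.86620544 0.23016633] 0.02280656846547308
0.07878009281089052 250.11909539005188
```

The knob has bottomed (z force turned to +4.7 N at the starting height). I relax the side load, then open.

Request:
arm_command --rows "1 1 0.7 -0.2 0 0 0; 1 1 0.7 -0.2 0 0 0; 1 1 0.6 -0.2 0 0 0; 1 0 0 0 0 0 0; 1 0 0 0 0 0 0"

```text
time_s: 11.53
position: [0.5411, -0.1257, 0.0884]
tool_rot: [[-1.0, -0.0, -0.0], [-0.0, 1.0, 0.0], [0.0, 0.0, -1.0]]
ft_force: [-3.8, 4.2, -2.7]
grip_width: 0.0228
```

Request:
arm_command --rows "0.6 0 0 0 0 0 0; 0.5 0 0 0 0 0 0; 0.3 0 0 0 0 0 0; 0.1 0 0 0 0 0 0; 0 0 0 0 0 0 0"

```text
time_s: 11.95
position: [0.5415, -0.1261, 0.0886]
tool_rot: [[-1.0, -0.0, 0.001], [-0.0, 1.0, -0.001], [-0.001, -0.001, -1.0]]
ft_force: [-0.3, -0.0, 0.4]
grip_width: 0.077
```

Request:
arm_command --rows "0 0 0 0 0 0 0; 0 0 0 0 0 0 0; 0 0 0 -15 0 0 0; 0 0 0 -20 0 0 0; 0 0 0 -30 0 0 0"

```text
time_s: 12.37
position: [0.5403, -0.1254, 0.1524]
tool_rot: [[-1.0, -0.001, -0.004], [-0.001, 1.0, 0.002], [0.004, 0.002, -1.0]]
ft_force: [0.5, -0.5, -0.9]
grip_width: 0.0856
```

Request:
arm_command --rows "0 0 0 -35 0 0 0; 0 0 0 -30 0 0 0; 0 30 0 -10 0 0 0; 0 35 0 0 0 0 0; 0 35 0 0 0 0 0"

```text
time_s: 12.78
position: [0.4402, -0.1257, 0.2289]
tool_rot: [[-1.0, -0.002, 0.001], [-0.002, 1.0, -0.001], [-0.001, -0.001, -1.0]]
ft_force: [-0.0, -1.2, -0.6]
grip_width: 0.0853
```

Request:
arm_command --rows "0 35 20 0 0 0 0; 0 15 35 0 0 0 0; 0 0 35 0 0 0 0; 0 0 35 0 0 0 0; 0 0 35 0 0 0 0"

```text
time_s: 13.2
position: [0.3905, 0.0354, 0.2288]
tool_rot: [[-1.0, 0.0, 0.001], [0.0, 1.0, -0.0], [-0.001, -0.0, -1.0]]
ft_force: [1.1, -0.3, -0.3]
grip_width: 0.0851
```

Request:
arm_command --rows "0 0 35 0 0 0 0; 0 0 35 0 0 0 0; 0 0 35 0 0 0 0; 0 0 35 0 0 0 0; 0 0 0 0 0 0 0"

```text
time_s: 13.62
position: [0.3902, 0.1786, 0.2285]
tool_rot: [[-1.0, -0.006, 0.001], [-0.006, 1.0, 0.001], [-0.001, 0.001, -1.0]]
ft_force: [-0.7, 0.0, 0.2]
grip_width: 0.0852
```

Run:
```python
from rig import readout
from h import *
T=cv2.cvtColor(eyes.get_image("top"),cv2.COLOR_RGB2BGR);S=cv2.cvtColor(eyes.get_image("side"),cv2.COLOR_RGB2BGR)
cv2.imwrite("pics/fin.png",np.hstack([cv2.resize(T,(400,300)),cv2.resize(S,(400,300))]))
cv2.imwrite("pics/finc.png",cv2.convertScaleAbs(np.hstack([cv2.resize(T[225:335,230:340],(400,400)),cv2.resize(S[215:325,185:295],(400,400))]),alpha=1.7))
print(readout.observe()["time_s"],readout.observe()["position"])
T0=cv2.imread("pics/top0.png");print("bowl diff",np.abs(T[120:205,310:400].astype(int)-T0[120:205,310:400]).mean(),"ref",np.abs(T[350:400,450:550].astype(int)-T0[350:400,450:550]).mean())
```

```text
13.7167 [0.39067012 0.17494278 0.22836254]
bowl diff 5.197734204793028 ref 5.154466666666667
```

View pics/fin.png

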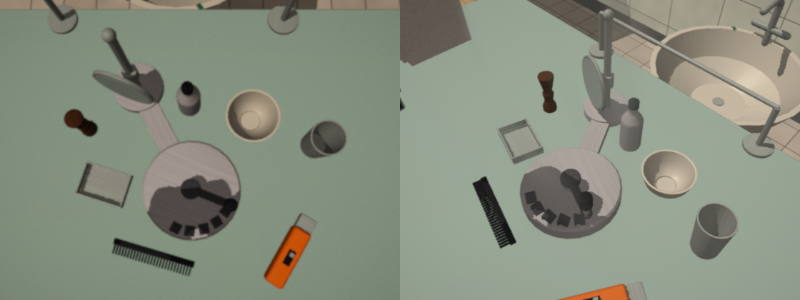

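View pics/finc.png

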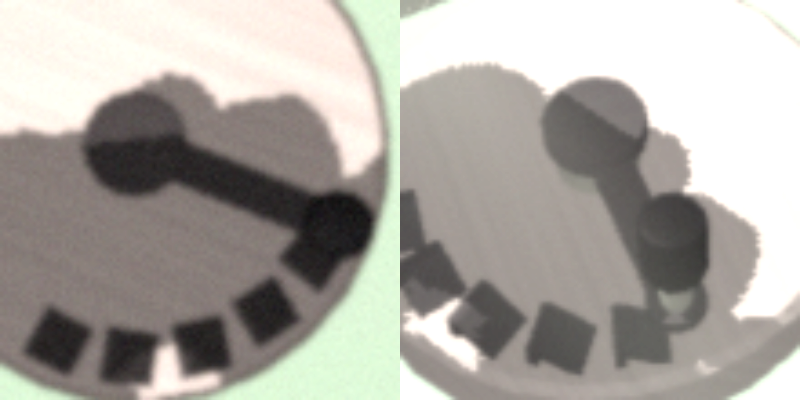

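The crank is past the last tooth, the mirror is down and the bowl is unchanged. I triangulate the knob at top (322.7,286.4) and side (259.8,281.5), then hand in if the pawl is down.

Run:
```python
from h import *
P,e=tri((322.7,286.4),(259.8,281.5));print(P,e)
v=P[:2]-[.5685,-.052];print(np.hypot(*v),np.radians(np.degrees(np.arctan2(v[1],v[0]))%360-148.7))
if P[2]<.092:
    from rig import env; print(env.close_job())
```

```text
[ 0.5405794  -0.12611482  0.08719672] 0.0004916552751726022
0.07919952970897126 1.756805884999033
the job is handed in; nothing more can be done
None
```

The mirror is down on its winder, the pawl has dropped in again, and I have handed the job in. No verdict came back.

- **What I did:** I gripped the knob, lifted it about 14–15 mm and led the crank round its arc over roughly 5.5 s of motion. At the stop the force rose with almost no further movement. I then lowered the knob until it bottomed, relaxed the side load, opened the fingers and backed away. The robot's clock read about 14 s of the 45 allowed.
- **Last checks:** The two cameras put the knob centre 87.2 mm above the shelf, which matches pawl down. The crank angle came out at 1.757 rad, so it is at the stop within measuring error. The bowl's image area is unchanged beyond noise. The robot was touching nothing when I handed in.
- **What disagreed:** About halfway round, the knob's friction in the fingers pushed the hand up to 4 mm off the planned circle, with a side force of about 12 N. I cured that by easing the squeeze from 40 N to 22 N and correcting the path. The hand measured about 79 mm from the crank's axis over the last part, where 80 mm is stated; I put that down to calibration error.

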